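# Draw out the egg tray with the pull hook

## Task

Take the hook tool from its cradle, drop its hook into the pull ring of the tray of freshly dyed eggs and draw that tray slowly out until it is hard against its stop; keep a steady, firm pull of about 12 N on it there for a second so that it is surely home, and never load the tray with more than 20 N. Then unhook and lay the tool back in its cradle as it was. The tray may be touched only with the tool, never with the gripper or arm; leave the tray with the ball knob shut and the things standing around where they are.

Things in the scene. Friction and masses are not known exactly. Their poses are not given: they have to be found in the camera images.
- hook_tool: L-shaped pull hook, about 120 g. Origin: middle of its wooden handle, on the rod's axis; x along the tool to the hook, z up. Handle 18 mm wide (y), 24 high, from x = -28 to 28 mm between collars 24 x 28 x 6 mm: grip it across y from above. Behind, a 14 mm square tail to x = -89 mm; ahead, an 8 mm steel rod to x = 150 mm, bent down there into a straight pin leaning 3 mm back.
- hook_tip (a point): lowest point of the hook's down-turned 8 mm pin (round end): 147 mm ahead of and 36 mm below the tool's origin. Axes as the tool.
- cradle_seat (a point): where the tool's origin lies in its cradle, 65 mm up; x along the cradle to the hook end. Plywood cradle, base 190 x 60 mm, fixed; supports 65 mm behind (under the tail; side pins 26 mm apart at the bottom, 44 at the top) and 85 mm ahead (under the rod; 20 and 40 mm apart); pins rise 18 mm above the supports. Free room beside and above the handle.
- eye (a point): centre of the pull ring of the tray to draw out: 6 mm steel wire lying flat, clear opening 22 mm, outside 34 mm, mid-plane 42 mm above the table, free beneath down to the table. It stands on a 12 mm wide tab ahead of the tray's front and moves with the tray. The tray comes out along the eye's own -x (level).
- tray (a joint): how far the ring's tray is out, m: 0 fully in; starts 0 to 0.02. It comes out to a hard stop hidden under it, at an unmarked place from 0.085 to 0.110 that differs each time and must be felt. Black plastic tray 170 x 114 x 30 mm, 600 g with six eggs fixed in it, on a damped runner: it resists with about 3 N plus 6 N per 0.05 m/s and stays where left.
- tray2 (a joint): how far the other tray is out (m, 0 at the start; same runner). Each tray sits in a plywood rack fixed to the table, 200 (along the slide) x 150 x 120 mm high, open to the robot, its front face 31 mm behind the shut tray's ring or 26 mm behind the ball's centre; goods stand on the racks. It has a solid 28 mm ball knob instead of a ring and must stay shut.
- ball (a point): centre of the other tray's ball knob, 42 mm above the table.
- jar: glass jar with lid, 38 mm across, 60 mm high, loose; origin at the centre of its underside. Must stay in place.
- tape: roll of tape lying flat, 56 mm across, 18 mm high, loose; origin at the centre of its underside. Must stay in place.
- candle: unlit candle in a metal holder, 84 mm across, 120 mm high, loose; origin at the centre of its underside. Must stay in place.
- brush_cup: white cup of brushes, 72 mm across, 165 mm high, loose; origin at the centre of its underside. Must stay in place.
- caddy: black open plastic caddy with craft bits, 160 (x) x 110 (y) x 45 mm high, fixed; origin at the centre of its underside. On the other side from the cradle.
Mind the look-alikes: they are no part of the job. Leave any green look-alike of the part that bears cradle_seat alone.

How it is judged:
By the outcome, as a careful person would: the job done as asked, in the order asked, and still so for the second after the job is handed in, with the robot touching nothing.
It also fails if it takes over 72 s, if anything falls off the work surface, if the arm or the gripper's body presses on something with over 40 N, if the wrist force passes 120 N, or if a joint passes its speed limit or range.

## Robot

A 6-joint arm with a two-finger parallel gripper is mounted at the origin on the work surface. World frame = base frame: x ahead of the robot, y to its left, z up, the work surface at z = 0. Lengths are in m, angles in rad, forces in N, time in s.
With the tool pointing down it reaches from about 0.3 to 0.775 m from the base axis. Payload 14.6 kg.
Tool frame: the origin (TCP) lies at the very end of the fingers, on their centre line; the grasp point (between the pads) lies 19 mm behind it (ctrl.grasp_offset is the distance from the TCP to the grasp point, in m); x points along the fingers, y is the direction in which the jaws open and shut, and the axes are right-handed (so a half turn about x gives the same grasp; the last joint's range is limited). The gripper opens to 94 mm and grips with 3 to 60 N. Pads are 16 mm wide; open, the fingers measure 119 mm over their backs; the gripper's body (75 mm by 177 mm) begins 78 mm behind the grasp point.
Start: joints at [-1.387, 0.3, 1.521, -0, 1.321, -0.067], TCP at [0.136, -0.533, 0.205] pointing down, gripper open.
Joint ranges: [-3.03, 3.03], [-0.79, 2.21], [0.23, 2.52], [-1.04, 4.18], [0, 3.07], [-2.55, 2.55]. Speed limits (rad/s): [2.22, 2.22, 2.57, 3.14, 3.14, 3.14].

## Interface

Orientations are given as [roll, pitch, yaw] about the fixed x, y, z axes, in that order (R = Rz(yaw) Ry(pitch) Rx(roll)).
In Python, from station import ctrl gives the robot as it stands. The module is installed in compiled form; this text tells all that it offers.
- The arm moves only by the tool send_rows, never from a script. Its argument "rows" is a list that holds one entry, the list of rows, each a list of 4 numbers: the shift along the world's x, y, z in mm, then the turn about the world's z in rad. A call has 1 to 12 rows; each row shifts and turns the commanded pose from where the row before left it; what a row does not reach is not made up. A row lasts 1/10 s, in which the tool goes at most 50 mm and 8.59 degrees, less where a joint would pass 70% of its speed; a pose out of reach is approached as far as the arm can. A call is refused whole if a number of a shift passes 50 or a number of a turn 0.15, either way. A call with a gripper value outside its range is refused whole. "grip" is the gripper's target within -1 to 1 (shut at 1, half-way at 0, fully open at -1), set as the call begins (left out, the last holds). The fingers move at their own pace and stop on an object; "newtons" is the grip in N (left out, the last holds). Time passes only in rows, so rows that do not move let the fingers close. It gives the time, the measured TCP pose, the force and the opening at its end, in the units of the state.
- ctrl.get_obs(): the state, without advancing time (a new reading comes with each control period).
- ctrl.camera(name): name is "scene" or "top"; returns (picture, depth): 420x560x3 uint8, red, green, blue; 420x560 float32, m along the optical axis (not along the pixel's ray), 0 where there is no reading.
- ctrl.camera_params(name): a dict with "vertical_fov" (degrees; the focal length in pixels is half the picture's height over the tangent of half this angle, whatever the lens; pixels are square), "cx", "cy" (the principal point, pixels), "k1" (the pictures are not rectified: a ray, as slopes to the right and down, at radius r is drawn at 1 + k1 r^2 times it, then the intrinsics apply), "cam_to_world" (4x4, takes a point from camera to world coordinates). Camera axes: x right, y up, looking along -z (the intrinsics and any distortion apply to the point x, -y, -z); pixel columns grow to the right and rows downward; lengths in m; the calibration is good to about 2 mm. A picture is of the moment at which its call begins. camera_params takes no time and is no camera call.
- ctrl.hand_in(): hands the job in, once; it reports no verdict.
The state is a dict: "time_s": time; "qpos": joint angles; "joint_vel": joint speeds; "tau": joint torques, N m; "ee_pos": TCP position; "eef_rot": TCP orientation; "force": force on the tool from outside, world axes, zero at the start; "moment": the same for the moment, N m; "grip_width": finger opening in m.
Only numpy, scipy, OpenCV 4.12 (cv2) and the standard library are available. Lean on these libraries where they do the work, as an engineer would, in place of code of your own. Each camera call takes 0.05 s, during which the arm holds its last target.

## Working session

There is one attempt and no reset: what is moved stays moved. The work goes in short steps, Python scripts to look and compute and a tool call to move; the robot and the scene stay as the last step left them, time stands still between calls to the robot, and variables do not carry over. Pictures are saved under pics/ and viewed, and the job is handed in when it is done.

Besides the shell and the picture viewer there is one more tool, called after "Request:" as a command line: name --argument value ..., lists and objects as JSON in quotes. send_rows: Moves the arm, as the interface text tells. Its arguments: {"type":"object","properties":{"rows":{"type":"array"},"grip":{"type":"number"},"newtons":{"type":"number"}},"required":["rows"]}

```bash
mkdir -p pics; cat > h.py <<'E'
import numpy as np,cv2
from station import ctrl
def snap(n):
    p,d=ctrl.camera(n); np.savez('pics/%s.npz'%n,p=p,d=d); return p,d
def load(n):
    z=np.load('pics/%s.npz'%n); return z['p'],z['d']
def ray(n,u,v):
    c=ctrl.camera_params(n); f=210/np.tan(np.radians(c['vertical_fov'])/2)
    x=(u-c['cx'])/f;y=(v-c['cy'])/f
    r=np.hypot(x,y);q=r
    for _ in range(30): q=r/(1+c['k1']*q*q)
    s=q/r if r>0 else 1
    T=np.array(c['cam_to_world']); return T[:3,3],T[:3,:3]@np.array([x*s,-y*s,-1])
def atz(n,u,v,z):
    o,d=ray(n,u,v); return o+d*(z-o[2])/d[2]
def atd(n,u,v,dep):
    o,d=ray(n,u,v); return o+d*dep
E
python3 - <<'E'
from h import *
for n in('scene','top'):
    p,d=snap(n); cv2.imwrite('pics/%s0.png'%n,cv2.resize(p[:,:,::-1],(800,600),interpolation=cv2.INTER_CUBIC))
    print(ctrl.camera_params(n))
print(ctrl.get_obs())
E
```

```text
{'vertical_fov': 46.68528752425849, 'cx': 283.0008566144234, 'cy': 208.46895862696508, 'k1': 0.05261350281072286, 'cam_to_world': array([[ 0.0187444 , -0.78980583,  0.61307047,  1.22770768],
       [ 0.9998137 ,  0.01763196, -0.00785405,  0.00994584],
       [-0.00460646,  0.61310347,  0.78998919,  1.10012834],
       [ 0.        ,  0.        ,  0.        ,  1.        ]])}
{'vertical_fov': 44.62098205925417, 'cx': 278.3230624129131, 'cy': 208.3278975809126, 'k1': -0.02039117844509042, 'cam_to_world': array([[-0.0196465 ,  0.99788043, -0.06203753,  0.35899142],
       [-0.99959005, -0.02089693, -0.01957178, -0.01257863],
       [-0.02082669,  0.06162758,  0.9978819 ,  1.47777516],
       [ 0.        ,  0.        ,  0.        ,  1.        ]])}
{'time_s': 0.1, 'qpos': array([-1.38663177e+00,  3.00396739e-01,  1.52148295e+00,  1.61869178e-05,
        1.32066564e+00, -6.66028148e-02]), 'joint_vel': array([ 3.17136576e-04, -2.03432460e-03, -6.89642421e-05, -3.35384363e-06,
        1.59915800e-03, -3.39274100e-04]), 'tau': array([ 9.48031011e-04, -5.32642365e+01, -3.53283298e+01,  7.09566800e-02,
        2.34782853e-02, -4.16385399e-05]), 'ee_pos': array([ 0.1364421 , -0.53258928,  0.20496862]), 'eef_rot': array([-1.6538558 ,  1.56984352,  1.73850021]), 'force': array([ 0.80333441, -0.5488861 ,  0.23218684]), 'moment': array([-0.04344333, -0.01779286,  0.00807206]), 'grip_width': 0.09409633722734287}
```

View pics/scene0.png

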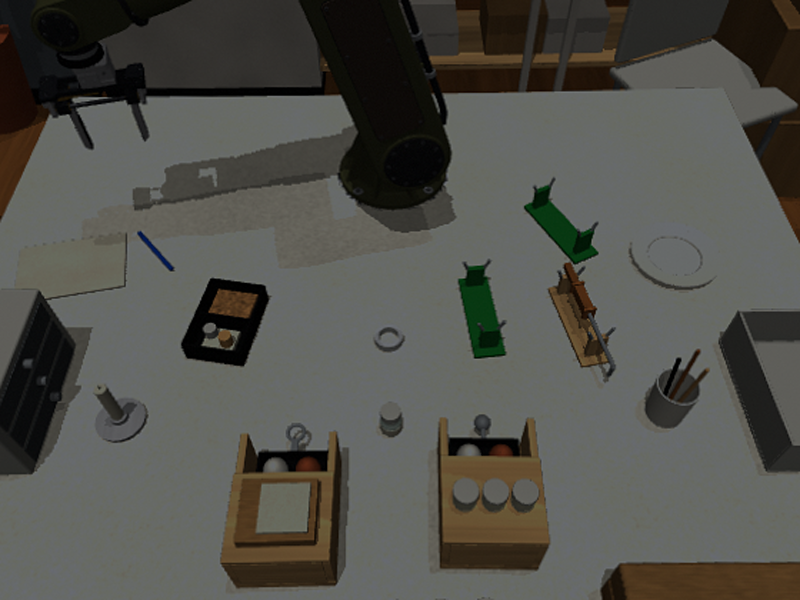

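View pics/top0.png

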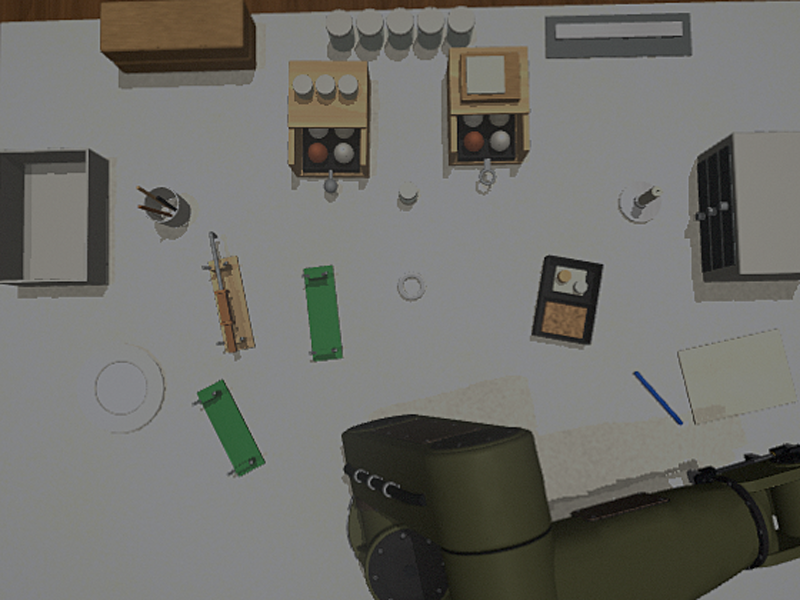

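Both pictures show two green look-alike cradles, at top (322,312) and (230,428). The plywood cradle holding the tool is at top (233,300). The ring tray is at top (487,178), and the ball-knob tray is at (330,185), which must stay shut. I'll enlarge crops of the cradle and ring to confirm.

```bash
python3 - <<'E'
from h import *
def crop(n,u0,v0,u1,v1,k,out):
    p,d=load(n); c=p[v0:v1,u0:u1,::-1]; c=cv2.convertScaleAbs(c,alpha=1.8); c=cv2.resize(c,None,fx=k,fy=k,interpolation=cv2.INTER_CUBIC)
    for i in range(0,u1-u0,10): cv2.putText(c,str(u0+i),(i*k,10),0,.35,(0,0,255),1); cv2.line(c,(i*k,12),(i*k,18),(0,0,255),1)
    for i in range(0,v1-v0,10): cv2.putText(c,str(v0+i),(0,i*k+4),0,.35,(255,0,0),1)
    return c
a=crop('top',130,150,190,256,5,0); cv2.imwrite('pics/c1.png',a)
cv2.imwrite('pics/c2.png',crop('top',310,90,380,150,8,0))
cv2.imwrite('pics/c3.png',crop('scene',380,175,440,270,6,0))
cv2.imwrite('pics/c4.png',crop('scene',150,280,250,350,8,0))
E
```

```text
(no output)
```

View pics/c1.png

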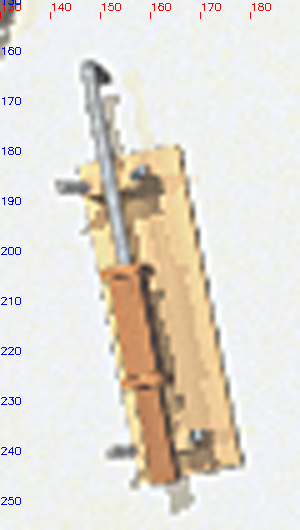

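View pics/c2.png

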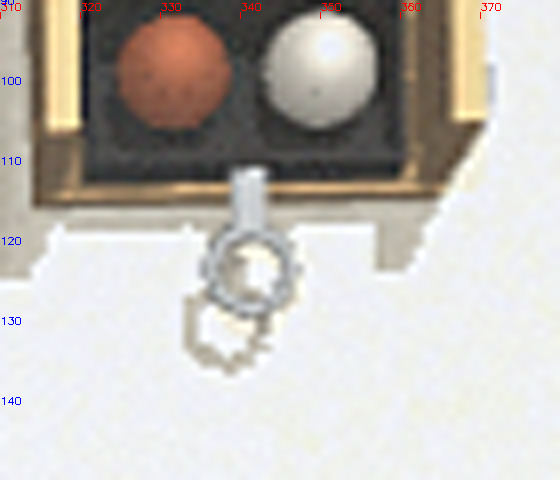

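View pics/c3.png

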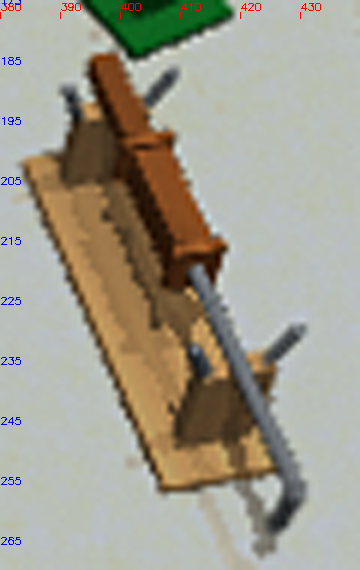

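View pics/c4.png

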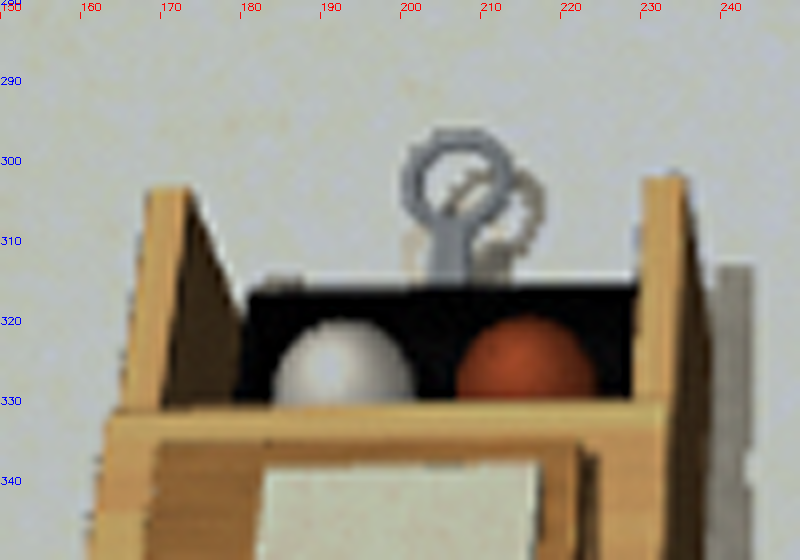

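```bash
python3 - <<'E'
from h import *
f=lambda n,u,v,z:np.round(1000*atz(n,u,v,z),1)
print('ring top',f('top',341,123.5,.042),'scene',f('scene',206,302,.042))
print('rear collar',f('top',156.5,226,.079),f('scene',404.5,198.5,.079))
print('front collar',f('top',152.5,204,.079),f('scene',413,216,.079))
print('tail',f('top',163,246,.072),'rod end',f('top',148,163.5,.069),f('scene',428.5,257,.067))
def crop(n,u0,v0,u1,v1,k):
    p,d=load(n); c=p[v0:v1,u0:u1,::-1]; c=cv2.convertScaleAbs(c,alpha=1.8); c=cv2.resize(c,None,fx=k,fy=k,interpolation=cv2.INTER_CUBIC)
    for i in range(0,u1-u0,10): cv2.putText(c,str(u0+i),(i*k,10),0,.35,(0,0,255),1); cv2.line(c,(i*k,12),(i*k,18),(0,0,255),1)
    for i in range(0,v1-v0,10): cv2.putText(c,str(v0+i),(0,i*k+4),0,.35,(255,0,0),1)
    return c
cv2.imwrite('pics/c5.png',crop('top',300,25,385,125,6))
E
```

```text
ring top [ 685.5 -166.9   42. ] scene [ 685.4 -168.9   42. ]
rear collar [404.3 350.8  79. ] [408.7 347.   79. ]
front collar [465.2 361.6  79. ] [467.7 359.   79. ]
tail [349.  334.9  72. ] rod end [579.6 376.5  69. ] [586.2 377.9  67. ]
```

View pics/c5.png

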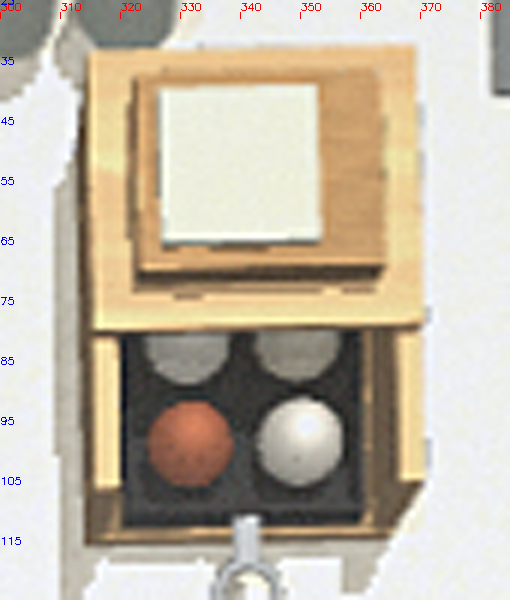

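```bash
python3 - <<'E'
from h import *
f=lambda n,u,v,z:1000*atz(n,u,v,z)
L0=f('top',314.5,32,.12);R0=f('top',369,32.5,.12);L1=f('top',315.5,106,.12);R1=f('top',371,105,.12)
for a in(L0,R0,L1,R1):print(a.round(1))
Lm=f('top',315,79.5,.12);Rm=f('top',370.5,78.3,.12)
# angles
for a,b in((L1,L0),(R1,R0)): print('along',np.degrees(np.arctan2(*(b-a)[1::-1])))
for a,b in((R0,L0),(R1,L1),(Rm,Lm)): print('across',np.degrees(np.arctan2(*(b-a)[1::-1]))-90)
# depth points of rack side-wall tops & fronts
p,d=load('top')
def pc(n):
    p,d=load(n);v,u=np.mgrid[0:420,0:560]
    c=ctrl.camera_params(n); ff=210/np.tan(np.radians(c['vertical_fov'])/2)
    x=(u-c['cx'])/ff;y=(v-c['cy'])/ff;r=np.hypot(x,y);q=r.copy()
    for _ in range(30): q=r/(1+c['k1']*q*q)
    s=q/np.maximum(r,1e-9);T=np.array(c['cam_to_world'])
    P=np.stack([x*s*d,-y*s*d,-d],-1)@T[:3,:3].T+T[:3,3];P[d==0]=np.nan;return P
for n in('top','scene'):
    P=pc(n);X=P.reshape(-1,3)
    m=(X[:,0]>.6)&(X[:,0]<.95)&(X[:,1]>-.3)&(X[:,1]<-.05)&(abs(X[:,2]-.12)<.004)
    Q=X[m][:,:2].astype(np.float32)*1000
    print(n,m.sum(),cv2.minAreaRect(Q),Q.min(0),Q.max(0))
    # tool handle
    m=(X[:,0]>.3)&(X[:,0]<.62)&(X[:,1]>.3)&(X[:,1]<.42)&(X[:,2]>.062)&(X[:,2]<.083)
    Q=X[m]*1000; 
    c=Q[:,:2].mean(0);w,V=np.linalg.eigh(np.cov((Q[:,:2]-c).T));a=V[:,1]*np.sign(V[0,1]);t=(Q[:,:2]-c)@a
    print('tool',m.sum(),c,np.degrees(np.arctan2(a[1],a[0])),t.min(),t.max(),'start',c+a*t.min(),'end',c+a*t.max())
    for k in range(int(t.min()),int(t.max()),20):
        s=(t>=k)&(t<k+20)
        if s.sum(): print(k,Q[s].mean(0).round(1),Q[s,2].max().round(1),s.sum())
    m=(X[:,0]>.66)&(X[:,0]<.71)&(X[:,1]>-.2)&(X[:,1]<-.13)&(X[:,2]>.036)&(X[:,2]<.052)
    Q=X[m]*1000; print('ring',m.sum(),Q.min(0),Q.max(0),Q.mean(0))
E
```

```text
[921.7 -93.8 120. ]
[ 916.4 -241.5  120. ]
[717.1 -91.4 120. ]
[ 716.2 -240.4  120. ]
along -0.6675180136734031
along -0.32775314801000455
across -2.0599965541550205
across -0.33204424278562783
across -0.16530270446163797
top 866 ((854.5906982421875, -167.4754638671875), (150.22633361816406, 132.2598419189453), 89.93888092041016) [ 788.40027 -242.58324] [920.7018  -92.30982]
tool 457 [444.00826795 354.35567421] 10.976930809011419 -97.45029604916552 140.01519193133495 start [348.34092934 335.79979848] end [581.46173212 381.01649114]
-97 [359.8 339.1  69.6] 78.9 46
-77 [376.2 342.1  70.9] 79.8 51
-57 [399.  345.3  72.2] 81.6 51
-37 [417.2 348.2  74.6] 81.4 55
-17 [436.8 352.1  74.5] 80.5 52
3 [457.4 355.6  73.9] 80.0 61
23 [475.8 359.7  69.3] 81.6 21
43 [496.2 363.9  67. ] 75.8 19
63 [515.8 372.4  68.6] 82.5 44
83 [534.9 370.8  67.3] 73.6 19
103 [554.5 374.9  67.6] 76.0 19
123 [573.5 378.4  66. ] 70.9 17
ring 76 [ 669.89253531 -181.08585088   36.13032367] [ 709.71818399 -152.21842895   49.25942137] [ 688.8095408  -166.8358373    42.70373661]
scene 1987 ((855.6027221679688, -167.3388671875), (132.19020080566406, 150.50979614257812), 0.27597230672836304) [ 789.1703  -242.59767] [921.7801   -92.156166]
tool 498 [455.62668806 355.12366866] 10.613719264317814 -107.87599231609299 133.98440978538224 start [349.59631648 335.25434503] end [587.31879535 379.8018157 ]
-107 [360.7 339.1  71.7] 79.2 35
-87 [376.7 341.5  70.9] 80.6 58
-67 [402.3 343.4  73.5] 80.8 44
-47 [419.7 347.4  74.9] 80.7 53
-27 [438.7 351.1  74.7] 81.8 52
-7 [458.9 355.3  75.9] 82.2 55
13 [473.5 358.   71.2] 81.1 46
33 [498.1 362.9  68.9] 72.9 21
53 [518.1 368.9  70.1] 82.9 61
73 [536.5 370.4  68.1] 72.1 21
93 [556.2 373.4  68.4] 72.3 23
113 [577.2 377.2  67.7] 73.1 27
ring 104 [ 668.27201534 -183.20515851   39.61043012] [ 707.82383099 -151.41739872   50.07068031] [ 688.76170262 -167.29951431   45.06305629]
```

```bash
python3 - <<'E'
from h import *
f=lambda n,u,v,z:(1000*atz(n,u/800*560,v/600*420,z)).round()
for k,u,v,z in(('caddy',545,256,.045),('caddy',603,264,.045),('caddy',532,337,.045),('jar',408,190,.06),('tape',411,287,.018),('candle',640,205,0.01),('cup',165,205,.08),('ball',330,185,.042)):print(k,f('top',u,v,z))
from scipy.spatial.transform import Rotation as R
o=ctrl.get_obs();print(R.from_euler('xyz',o['eef_rot']).as_matrix().round(3),o['time_s'])
E
```

```text
caddy [ 524. -276.   45.]
caddy [ 506. -389.   45.]
caddy [ 366. -245.   45.]
jar [658.  -9.  60.]
tape [470. -11.  18.]
candle [ 627. -477.   10.]
cup [636. 465.  80.]
ball [676. 146.  42.]
[[-0.     0.248 -0.969]
 [ 0.001 -0.969 -0.248]
 [-1.    -0.001 -0.   ]] 0.1
```

Request:
send_rows --rows '[[[31, 38, 0, -0.069], [31, 38, 0, 0], [31, 38, 0, 0], [31, 38, 0, 0], [31, 38, 0, 0], [31, 38, 0, 0], [31, 38, 0, 0], [31, 38, 0, 0], [31, 38, 0, 0], [31, 38, 0, 0], [0, 49, 0, 0], [0, 49, 0, 0]]]' --grip -1

```text
time_s: 1.3
ee_pos: [0.4464, -0.0528, 0.2049]
eef_rot: [-0.433, 1.57, 2.89]
force: [0.5, -0.4, 0.3]
grip_width: 0.094
```

Request:
send_rows --rows '[[[0, 49, 0, 0], [0, 49, 0, 0], [0, 49, 0, 0], [0, 49, 0, 0], [0, 49, 0, 0], [0, 49, 0, 0], [0, 49, 0, 0], [0, 40, 0, 0], [0, 10, 0, 0], [0, 0, 0, 0], [0, 0, 0, 0]]]'

```text
time_s: 2.4
ee_pos: [0.4465, 0.3373, 0.2052]
eef_rot: [0.662, 1.57, -2.298]
force: [-0.3, 0.7, -0.0]
grip_width: 0.0941
```

Request:
send_rows --rows '[[[-10, 15, -20, 0], [0, 0, -40, 0], [0, 0, -35, 0], [0, 0, 0, 0]]]'

```text
time_s: 2.8
ee_pos: [0.4351, 0.3506, 0.1068]
eef_rot: [0.453, 1.564, -2.509]
force: [0.3, 0.6, 0.7]
grip_width: 0.0941
```

```bash
cat >> h.py <<'E'
def crop(n,u0,v0,u1,v1,k,out):
    p,d=load(n); c=p[v0:v1,u0:u1,::-1]; c=cv2.convertScaleAbs(c,alpha=1.8); c=cv2.resize(c,None,fx=k,fy=k,interpolation=cv2.INTER_CUBIC)
    for i in range(0,u1-u0,10): cv2.putText(c,str(u0+i),(i*k,10),0,.35,(0,0,255),1); cv2.line(c,(i*k,12),(i*k,18),(0,0,255),1)
    for i in range(0,v1-v0,10): cv2.putText(c,str(v0+i),(0,i*k+4),0,.35,(255,0,0),1)
    cv2.imwrite('pics/'+out,c)
E
python3 - <<'E'
from h import *
snap('scene');crop('scene',360,120,480,270,4,'d1.png')
print(ctrl.get_obs()['ee_pos'])
E
```

```text
[0.43632122 0.35159422 0.10979201]
```

View pics/d1.png

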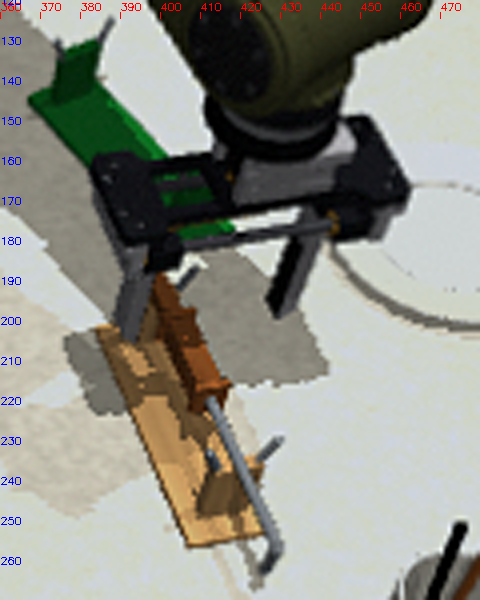

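The open fingers straddle the handle: tips near (392,203) and (428,197), handle at about (405,207). I'll descend and grip.

Request:
send_rows --rows '[[[0, 0, -25, 0], [0, 0, -25, 0], [0, 0, -13, 0], [0, 0, 0, 0], [0, 0, 0, 0]]]'

```text
time_s: 3.35
ee_pos: [0.4373, 0.3535, 0.0492]
eef_rot: [-2.704, 1.569, 0.619]
force: [-0.1, -0.1, -0.1]
grip_width: 0.094
```

Request:
send_rows --rows '[[[0, 0, 0, 0], [0, 0, 0, 0], [0, 0, 0, 0], [0, 0, 0, 0], [0, 0, 0, 0], [0, 0, 0, 0], [0, 0, 0, 0], [0, 0, 0, 0]]]' --grip 1 --newtons 55

```text
time_s: 4.15
ee_pos: [0.4365, 0.3532, 0.0474]
eef_rot: [-0.07, 1.571, -3.03]
force: [0.3, 1.0, -0.0]
grip_width: 0.0335
```

Request:
send_rows --rows '[[[0, 0, 0, 0], [0, 0, 0, 0], [0, 0, 0, 0], [0, 0, 0, 0], [0, 0, 0, 0], [0, 0, 0, 0]]]'

```text
time_s: 4.75
ee_pos: [0.4365, 0.3532, 0.0474]
eef_rot: [1.378, 1.571, -1.582]
force: [-0.2, 0.2, -0.2]
grip_width: 0.0172
```

```bash
python3 - <<'E'
from h import *
o=ctrl.get_obs();print(o['ee_pos'],o['force'],o['grip_width'])
E
```

```text
[0.43648748 0.35319745 0.04743809] [-0.18251161  0.15870426 -0.15610974] 0.017185925417546728
```

Request:
send_rows --rows '[[[0, 0, 10, 0], [0, 0, 20, 0], [0, 0, 30, 0], [0, 0, 30, 0], [0, 0, 13, 0], [0, -20, 0, -0.02], [0, -40, 0, -0.04], [0, -45, 0, -0.04], [0, -45, 0, -0.04], [0, -45, 0, -0.042], [0, -45, 0, 0], [0, -45, 0, 0]]]'

```text
time_s: 5.95
ee_pos: [0.4359, 0.0665, 0.1503]
eef_rot: [-0.0, 1.571, 3.141]
force: [0.5, -0.8, -1.5]
grip_width: 0.0176
```

Request:
send_rows --rows '[[[0, -45, 0, 0], [0, -45, 0, 0], [0, -45, 0, 0], [0, -45, 0, 0], [0, -35, 0, 0], [10, -20, 0, 0], [25, 0, 0, 0], [25, 0, 0, 0], [10, 0, 0, 0], [0, 0, 0, 0], [0, 0, 0, 0]]]'

```text
time_s: 7.05
ee_pos: [0.5057, -0.1665, 0.1501]
eef_rot: [-0.317, 1.57, 2.825]
force: [0.1, -0.1, -1.4]
grip_width: 0.0178
```

```bash
python3 - <<'E'
from h import *
o=ctrl.get_obs();print(o['ee_pos'],o['force'],o['moment'],o['grip_width'])
snap('scene');snap('top');crop('scene',140,150,340,350,4,'e1.png');crop('top',290,90,400,240,4,'e2.png')
E
```

```text
[ 0.50573019 -0.16653661  0.15011857] [ 0.06307481 -0.13956449 -1.3846464 ] [ 0.04569278  0.01528898 -0.0704237 ] 0.01780047831888747
```

View pics/e1.png

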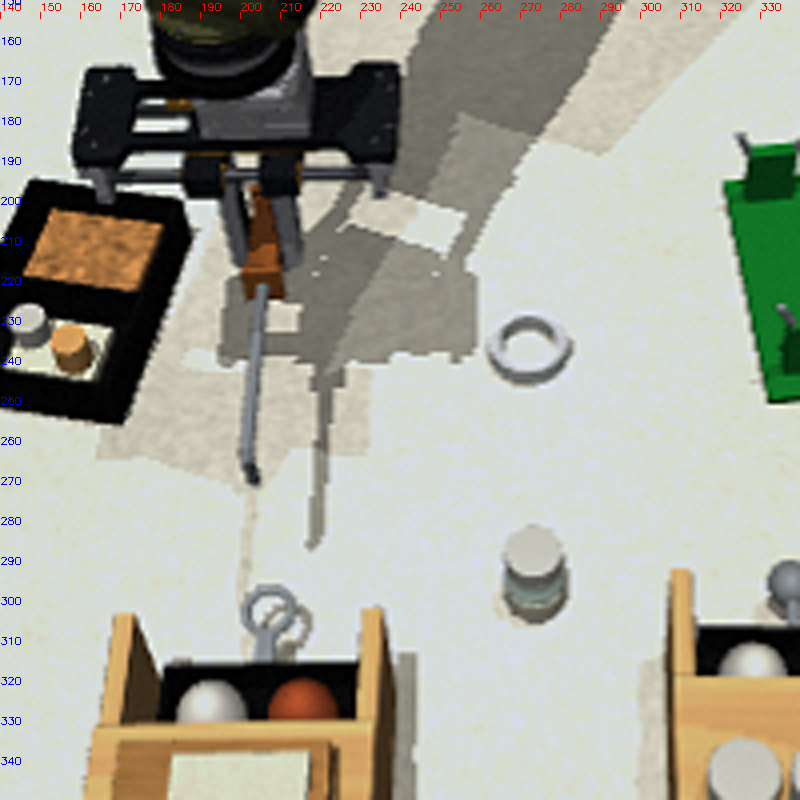

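View pics/e2.png

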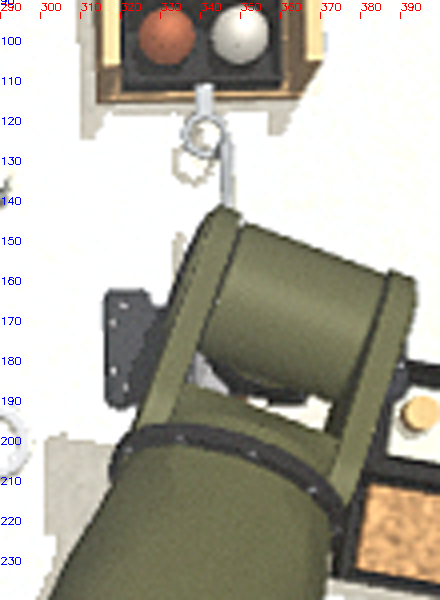

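```bash
python3 - <<'E'
from h import *
f=lambda n,u,v,z:(1000*atz(n,u,v,z)).round(1)
print('tip scene',f('scene',202.5,269,.134),'bend scene',f('scene',201,263,.169),'rod start',f('scene',205.3,223,.169))
print('top end',f('top',346.0,126,.168),f('top',346.5,138,.168))
for n in('scene','top'):
    p,d=load(n)
    for uv in ([(205,223),(204,235),(203,245),(202,255),(201,262),(202,268)] if n=='scene' else [(345,126),(346,127),(346,130),(346,134),(346,138)]):
        print(n,uv,(1000*atd(n,*uv,d[uv[1],uv[0]])).round(1))
E
```

```text
tip scene [ 649.2 -168.   134. ] bend scene [ 654.7 -166.2  169. ] rod start [ 544.5 -165.4  169. ]
top end [ 650.  -166.1  168. ] [ 618.6 -166.5  168. ]
scene (205, 223) [ 550.2 -164.7  176.8]
scene (204, 235) [ 581.5 -165.   172.6]
scene (203, 245) [ 607.6 -165.5  170.3]
scene (202, 255) [ 634.5 -165.5  170.3]
scene (201, 262) [ 655.6 -165.3  174.8]
scene (202, 268) [ 655.4 -166.6  148.8]
top (345, 126) [ 649.7 -163.3  169.4]
top (346, 127) [ 646.3 -165.4  172.7]
top (346, 130) [ 639.  -165.5  170.3]
top (346, 134) [ 629.6 -165.8  165.2]
top (346, 138) [ 618.1 -164.9  170.5]
```

Request:
send_rows --rows '[[[15, -1, -10, 0], [15, 0, -20, 0], [3, 0, -25, 0], [0, 0, -20, 0], [0, 0, -3, 0], [0, 0, 0, 0], [0, 0, 0, 0]]]'

```text
time_s: 7.85
ee_pos: [0.5398, -0.168, 0.0739]
eef_rot: [2.78, 1.569, -0.362]
force: [0.4, -0.6, -0.6]
grip_width: 0.0177
```

```bash
python3 - <<'E'
from h import *
o=ctrl.get_obs();print(o['ee_pos'],o['force'],o['moment'],o['grip_width'])
snap('scene');snap('top');crop('scene',170,230,250,330,6,'f1.png');crop('top',310,100,380,160,8,'f2.png')
E
```

```text
[ 0.53984722 -0.16803264  0.07385257] [ 0.43578553 -0.56711481 -0.55767756] [-0.00475226  0.03661239 -0.01079374] 0.017736711693821513
```

View pics/f1.png

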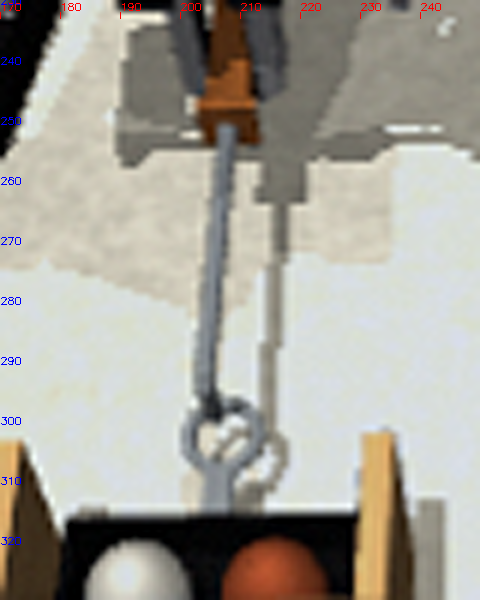

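View pics/f2.png

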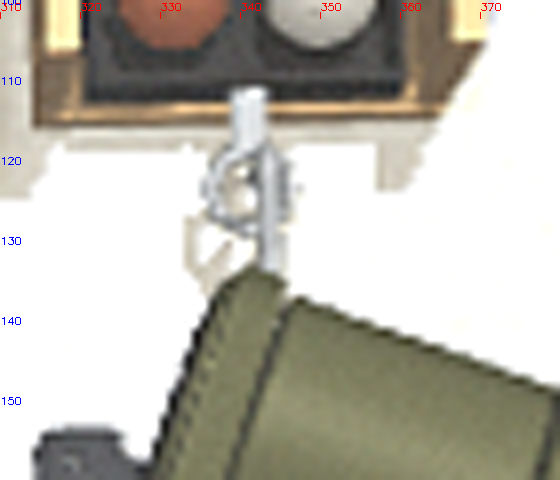

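```bash
python3 - <<'E'
from h import *
f=lambda n,u,v,z:(1000*atz(n,u,v,z)).round(1)
print('tip',f('scene',203.7,299,.057),'ring',f('scene',205.6,302,.042))
print('ring lr',f('scene',200.2,302,.042),f('scene',212.2,302,.042))
print('rod top',f('top',342.5,119,.093),f('top',342.8,130,.093),'ring',f('top',340.6,123.5,.042))
print('rod scene',f('scene',203,292,.093),f('scene',205.5,258,.093))
E
```

```text
tip [ 685.1 -172.4   57. ] ring [ 685.4 -169.8   42. ]
ring lr [ 685.1 -182.7   42. ] [ 685.8 -154.1   42. ]
rod top [ 686.3 -165.9   93. ] [ 655.8 -165.8   93. ] ring [ 685.5 -165.8   42. ]
rod scene [ 686.  -169.2   93. ] [ 594.  -170.9   93. ]
```

Request:
send_rows --rows '[[[0, 0.5, -5, 0], [0, 0, -5, 0], [0, 0, -5, 0], [0, 0, 0, 0], [0, 0, 0, 0]]]'

```text
time_s: 8.45
ee_pos: [0.5394, -0.1672, 0.0573]
eef_rot: [-0.389, 1.57, 2.752]
force: [0.1, -0.4, -1.0]
grip_width: 0.0174
```

Request:
send_rows --rows '[[[0, 0, -6, 0], [0, 0, -6, 0], [0, 0, -6, 0], [0, 0, 0, 0], [0, 0, 0, 0], [0, 0, 0, 0]]]'

```text
time_s: 9.05
ee_pos: [0.5396, -0.1673, 0.0396]
eef_rot: [2.822, 1.57, -0.32]
force: [0.6, 0.2, -0.6]
grip_width: 0.0176
```

```bash
python3 - <<'E'
from h import *
o=ctrl.get_obs();print(o['ee_pos'],o['force'],o['moment'],o['grip_width'])
snap('scene');crop('scene',170,240,250,330,6,'g1.png')
E
```

```text
[ 0.53961727 -0.16733457  0.03962876] [ 0.55206695  0.1696014  -0.58757145] [0.00612916 0.01083292 0.03930266] 0.01764865355501163
```

View pics/g1.png

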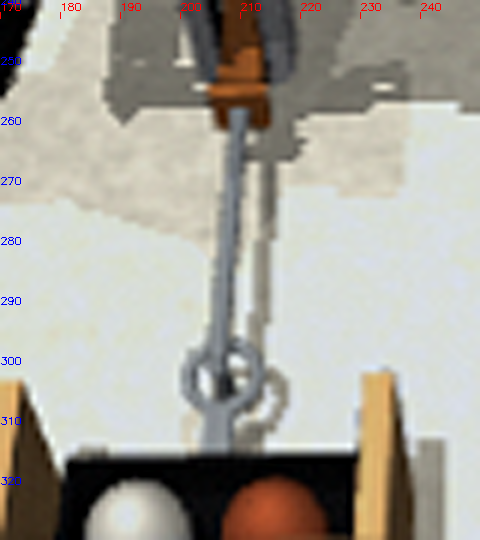

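The pin, at about (206,302), is inside the ring's opening and shows no contact force. Next I'll draw the tray slowly.

Request:
send_rows --rows '[[[-2, 0, 0, 0], [-2, 0, 0, 0], [-2, 0, 0, 0], [-2, 0, 0, 0], [-2, 0, 0, 0], [-2, 0, 0, 0], [-2, 0, 0, 0], [-2, 0, 0, 0]]]'

```text
time_s: 9.9
ee_pos: [0.5239, -0.1673, 0.0397]
eef_rot: [2.925, 1.569, -0.217]
force: [5.0, 0.1, -2.8]
grip_width: 0.0177
```

Request:
send_rows --rows '[[[-2, 0, 0, 0], [-2, 0, 0, 0], [-2, 0, 0, 0], [-2, 0, 0, 0], [-2, 0, 0, 0], [-2, 0, 0, 0], [-2, 0, 0, 0]]]'

```text
time_s: 10.6
ee_pos: [0.5099, -0.1673, 0.0397]
eef_rot: [2.927, 1.569, -0.215]
force: [4.9, -0.4, -1.8]
grip_width: 0.0176
```

```bash
python3 - <<'E'
from h import *
o=ctrl.get_obs();print(o['ee_pos'],o['force'],o['moment'],o['grip_width'])
snap('scene');crop('scene',170,220,250,330,6,'i1.png')
E
```

```text
[ 0.50990801 -0.16734745  0.03967558] [ 4.94314186 -0.37382144 -1.79192438] [ 0.04126527 -0.7946886   0.02356233] 0.01761453678853256
```

View pics/i1.png

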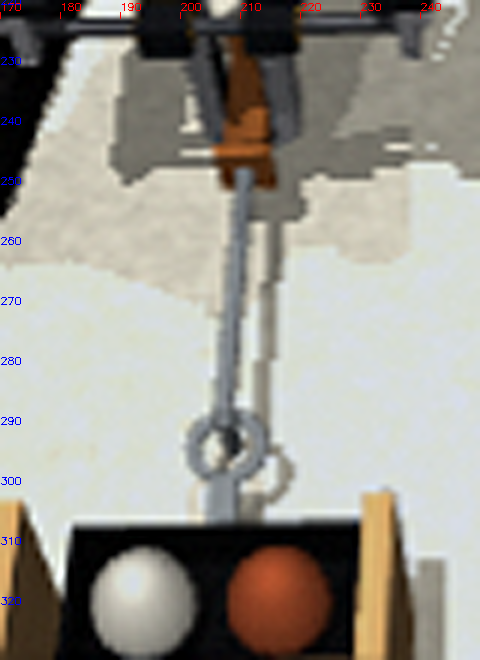

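The tray is following the hook (ring now at about (206,294)) at a steady 5 N or so.

Request:
send_rows --rows '[[[-2, 0, 0, 0], [-2, 0, 0, 0], [-2, 0, 0, 0], [-2, 0, 0, 0], [-2, 0, 0, 0], [-2, 0, 0, 0], [-2, 0, 0, 0], [-2, 0, 0, 0], [-2, 0, 0, 0], [-2, 0, 0, 0], [-2, 0, 0, 0], [-2, 0, 0, 0]]]'

```text
time_s: 11.85
ee_pos: [0.4858, -0.1674, 0.0396]
eef_rot: [2.886, 1.57, -0.256]
force: [5.4, 0.0, -2.5]
grip_width: 0.0179
```

Request:
send_rows --rows '[[[-2, 0, 0, 0], [-2, 0, 0, 0], [-2, 0, 0, 0], [-2, 0, 0, 0], [-2, 0, 0, 0], [-2, 0, 0, 0], [-2, 0, 0, 0], [-2, 0, 0, 0], [-2, 0, 0, 0], [-2, 0, 0, 0]]]'

```text
time_s: 12.85
ee_pos: [0.4658, -0.1674, 0.0397]
eef_rot: [2.892, 1.57, -0.249]
force: [5.5, -0.8, -2.6]
grip_width: 0.0178
```

Request:
send_rows --rows '[[[-1, 0, 0, 0], [-1, 0, 0, 0], [-1, 0, 0, 0], [-1, 0, 0, 0]]]'

```text
time_s: 13.25
ee_pos: [0.4615, -0.1673, 0.0395]
eef_rot: [2.863, 1.571, -0.279]
force: [4.2, -0.0, -0.9]
grip_width: 0.0172
```

Request:
send_rows --rows '[[[-1, 0, 0, 0], [-1, 0, 0, 0], [-1, 0, 0, 0], [-1, 0, 0, 0]]]'

```text
time_s: 13.65
ee_pos: [0.4574, -0.1673, 0.0395]
eef_rot: [2.734, 1.571, -0.407]
force: [4.4, 0.3, -1.3]
grip_width: 0.0178
```

Request:
send_rows --rows '[[[-0.5, 0, 0, 0], [-0.5, 0, 0, 0], [-0.5, 0, 0, 0]]]'

```text
time_s: 13.95
ee_pos: [0.4559, -0.1673, 0.0394]
eef_rot: [-0.204, 1.571, 2.937]
force: [2.9, 0.5, -1.9]
grip_width: 0.0172
```

Request:
send_rows --rows '[[[-0.5, 0, 0, 0], [-0.5, 0, 0, 0], [-0.5, 0, 0, 0]]]'

```text
time_s: 14.25
ee_pos: [0.4544, -0.1673, 0.0394]
eef_rot: [-0.37, 1.571, 2.772]
force: [4.1, -0.4, -0.8]
grip_width: 0.018
```

Request:
send_rows --rows '[[[-0.5, 0, 0, 0], [-0.5, 0, 0, 0], [-0.5, 0, 0, 0]]]'

```text
time_s: 14.55
ee_pos: [0.453, -0.1673, 0.0394]
eef_rot: [-1.185, 1.571, 1.956]
force: [3.3, 0.9, -1.1]
grip_width: 0.0176
```

Request:
send_rows --rows '[[[-0.5, 0, 0, 0], [-0.5, 0, 0, 0], [-0.5, 0, 0, 0]]]'

```text
time_s: 14.85
ee_pos: [0.4514, -0.1673, 0.0394]
eef_rot: [0.952, 1.571, -2.189]
force: [3.9, 0.5, -0.8]
grip_width: 0.0174
```

Request:
send_rows --rows '[[[-0.5, 0, 0, 0], [-0.5, 0, 0, 0], [-0.5, 0, 0, 0]]]'

```text
time_s: 15.15
ee_pos: [0.4499, -0.1673, 0.0394]
eef_rot: [-2.027, 1.571, 1.114]
force: [3.0, 0.0, -0.7]
grip_width: 0.0179
```

Request:
send_rows --rows '[[[-0.5, 0, 0, 0], [-0.5, 0, 0, 0], [-0.5, 0, 0, 0]]]'

```text
time_s: 15.45
ee_pos: [0.4484, -0.1673, 0.0394]
eef_rot: [-0.436, 1.571, 2.705]
force: [3.3, 0.3, -0.7]
grip_width: 0.0177
```

Request:
send_rows --rows '[[[-0.5, 0, 0, 0], [-0.5, 0, 0, 0], [-0.5, 0, 0, 0]]]'

```text
time_s: 15.75
ee_pos: [0.447, -0.1673, 0.0395]
eef_rot: [-3.139, 1.571, 0.003]
force: [4.0, 0.4, -1.7]
grip_width: 0.0175
```

Request:
send_rows --rows '[[[-0.5, 0, 0, 0], [-0.5, 0, 0, 0], [-0.5, 0, 0, 0]]]'

```text
time_s: 16.05
ee_pos: [0.4466, -0.1675, 0.0398]
eef_rot: [2.895, 1.568, -0.247]
force: [12.9, 1.2, -3.6]
grip_width: 0.0177
```

The stop is felt: force jumped to 12.9 N and the hook stopped moving. I'll hold here in short checks.

Request:
send_rows --rows '[[[0, 0, 0, 0], [0, 0, 0, 0]]]'

```text
time_s: 16.25
ee_pos: [0.4466, -0.1675, 0.0398]
eef_rot: [2.889, 1.568, -0.253]
force: [12.8, 0.6, -3.1]
grip_width: 0.0174
```

Request:
send_rows --rows '[[[0, 0, 0, 0], [0, 0, 0, 0], [0, 0, 0, 0], [0, 0, 0, 0], [0, 0, 0, 0], [0, 0, 0, 0]]]'

```text
time_s: 16.85
ee_pos: [0.4466, -0.1675, 0.0398]
eef_rot: [2.888, 1.568, -0.254]
force: [12.0, 0.7, -4.5]
grip_width: 0.0176
```

Request:
send_rows --rows '[[[0, 0, 0, 0], [0, 0, 0, 0], [0, 0, 0, 0], [0, 0, 0, 0], [0, 0, 0, 0], [0, 0, 0, 0], [0, 0, 0, 0], [0, 0, 0, 0]]]'

```text
time_s: 17.65
ee_pos: [0.4466, -0.1675, 0.0398]
eef_rot: [2.884, 1.568, -0.257]
force: [11.3, 0.3, -4.6]
grip_width: 0.0173
```

```bash
python3 - <<'E'
from h import *
snap('scene');crop('scene',160,190,250,330,5,'j1.png')
o=ctrl.get_obs();print(o['ee_pos'],o['force'],o['moment'])
E
```

```text
[ 0.44658827 -0.16745082  0.03977851] [11.18048214  0.62468794 -3.90950045] [ 0.06867486 -1.87443315  0.0468377 ]
```

View pics/j1.png

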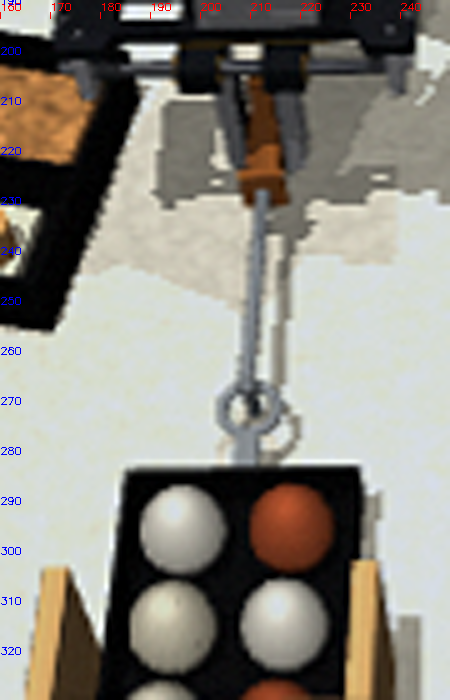

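Force held at about 11–13 N for 1.6 s with the tray stationary. Next: back off to mid-ring and lift.

Request:
send_rows --rows '[[[1, 0, 0, 0], [2, 0, 0, 0], [2, 0, 0, 0], [2, 0, 0, 0], [0.5, 0, 0, 0], [0, 0, 0, 0], [0, 0, 0, 0], [0, 0, 0, 0]]]'

```text
time_s: 18.5
ee_pos: [0.4529, -0.1673, 0.0394]
eef_rot: [0.07, 1.571, -3.072]
force: [-0.7, -0.2, -1.1]
grip_width: 0.0177
```

```bash
python3 - <<'E'
from h import *
snap('scene');crop('scene',160,190,250,330,5,'k1.png')
o=ctrl.get_obs();print(o['ee_pos'],o['force'],o['moment'])
E
```

```text
[ 0.45294311 -0.16729015  0.03945527] [-0.7050572   0.30795595 -1.06301545] [0.11879042 0.0359747  0.02012186]
```

View pics/k1.png

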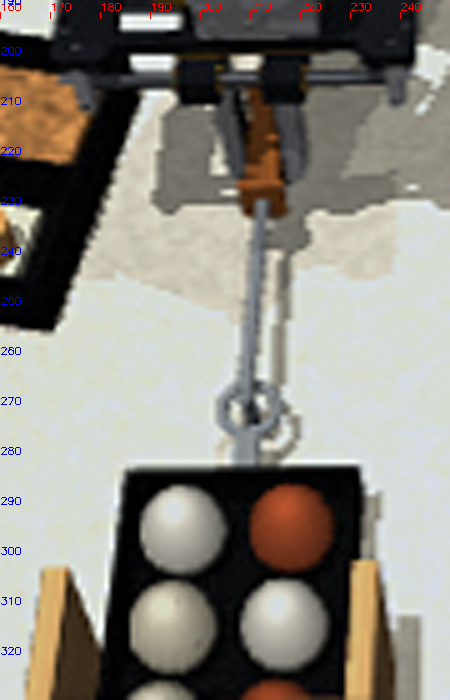

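Request:
send_rows --rows '[[[0, 0, 5, 0], [0, 0, 5, 0], [0, 0, 5, 0], [0, 0, 5, 0]]]'

```text
time_s: 18.95
ee_pos: [0.4531, -0.1673, 0.0601]
eef_rot: [2.785, 1.57, -0.357]
force: [0.3, -0.6, -0.6]
grip_width: 0.018
```

Request:
send_rows --rows '[[[0, 0, 10, 0], [0, 0, 20, 0], [0, 0, 30, 0], [0, 0, 25, 0], [0, 0, 5, 0], [0, 0, 0, 0], [0, 0, 0, 0]]]'

```text
time_s: 19.65
ee_pos: [0.4525, -0.1671, 0.1484]
eef_rot: [-0.411, 1.569, 2.731]
force: [0.4, -0.4, -0.7]
grip_width: 0.0175
```

```bash
python3 - <<'E'
from h import *
snap('scene');snap('top');crop('scene',150,170,260,330,5,'l1.png');crop('top',300,90,390,240,4,'l2.png')
o=ctrl.get_obs();print(o['ee_pos'],o['force'],o['moment'])
E
```

```text
[ 0.45249262 -0.16708706  0.14828447] [-0.12890425  0.27019443 -0.27633192] [0.04817904 0.02585953 0.01120814]
```

View pics/l1.png

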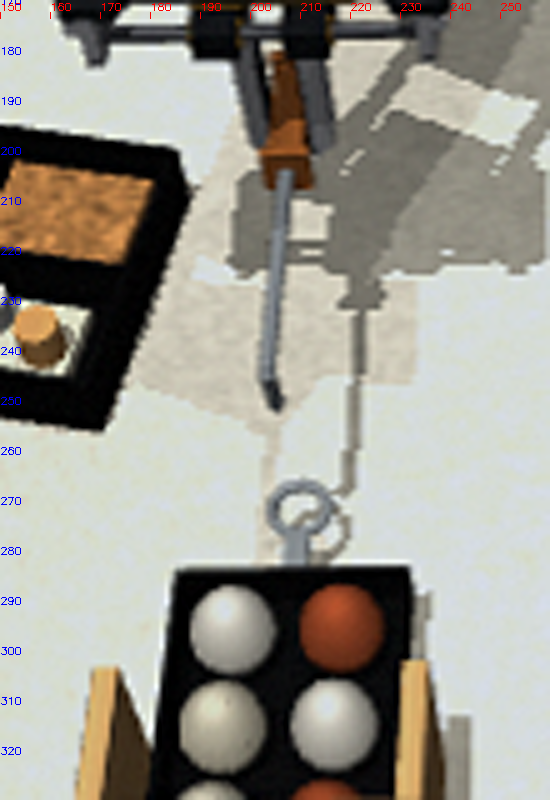

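View pics/l2.png

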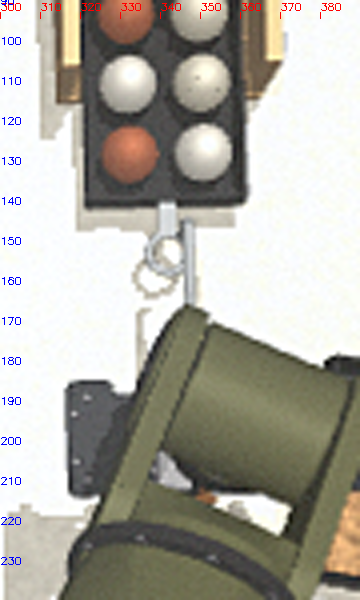

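```bash
python3 - <<'E'
from h import *
for n,l in(('scene',[(205,206),(204,212),(203,220),(203,228),(202,235),(201,242),(202,248)]),('top',[(346,146),(346,148),(346,152),(346,156),(346,160)])):
    p,d=load(n)
    for u,v in l: print(n,u,v,(1000*atd(n,u,v,d[v,u])).round(1))
f=lambda n,u,v,z:(1000*atz(n,u,v,z)).round(1)
print(f('scene',203.3,250.5,.131),f('top',346.3,145,.170),'ring',f('scene',208.5,271.5,.042),f('top',341,153,.042))
E
```

```text
scene 205 206 [ 493.8 -170.1  169.6]
scene 204 212 [ 510.1 -171.5  167. ]
scene 203 220 [ 411.2 -204.2    1.7]
scene 203 228 [ 560.2 -169.3  170.8]
scene 202 235 [ 578.2 -170.5  168. ]
scene 201 242 [ 598.5 -171.   169.1]
scene 202 248 [ 601.6 -171.2  148.8]
top 346 146 [ 597.6 -164.5  168.8]
top 346 148 [ 592.4 -164.3  169. ]
top 346 152 [ 582.5 -164.4  166.1]
top 346 156 [ 572.6 -164.4  162.9]
top 346 160 [ 561.7 -163.8  166. ]
[ 597.  -170.9  131. ] [ 600.  -165.2  170. ] ring [ 601.7 -169.4   42. ] [ 601.1 -164.5   42. ]
```

Request:
send_rows --rows '[[[-6, 10, 0, 0], [-10, 30, 0, 0], [0, 45, 0, 0], [0, 45, 0, 0], [0, 45, 0, 0], [0, 45, 0, 0], [0, 45, 0, 0.04], [0, 45, 0, 0.04], [0, 45, 0, 0.04], [0, 45, 0, 0.04], [0, 45, 0, 0.022], [0, 45, 0, 0]]]'

```text
time_s: 20.95
ee_pos: [0.4357, 0.3247, 0.149]
eef_rot: [0.401, 1.57, -2.558]
force: [1.1, -0.6, -1.3]
grip_width: 0.0179
```

Request:
send_rows --rows '[[[0, 20, 0, 0], [0, 10, 0, 0], [0, 0, -25, 0], [0, 0, -20, 0], [0, 0, 0, 0], [0, 0, 0, 0], [0, 0, 0, 0]]]'

```text
time_s: 21.65
ee_pos: [0.4374, 0.3527, 0.1057]
eef_rot: [-2.715, 1.569, 0.608]
force: [-0.2, -0.1, -0.6]
grip_width: 0.0175
```

```bash
python3 - <<'E'
from h import *
from scipy.spatial.transform import Rotation as R
o=ctrl.get_obs();print(o['ee_pos'],o['force'])
M=R.from_euler('xyz',o['eef_rot']).as_matrix();print(np.arctan2(M[1,1],M[0,1])+np.pi/2)
E
```

```text
[0.43744928 0.3526837  0.105694  ] [-0.15362434 -0.0568131  -0.57777248]
0.18134809403144714
```

Request:
send_rows --rows '[[[-1, 0.5, -10, 0], [0, 0, -10, 0], [0, 0, 0, 0], [0, 0, 0, 0], [0, 0, 0, 0]]]'

```text
time_s: 22.15
ee_pos: [0.4361, 0.3533, 0.0846]
eef_rot: [-2.667, 1.571, 0.657]
force: [0.2, -0.4, -1.4]
grip_width: 0.017
```

```bash
python3 - <<'E'
from h import *
snap('scene');crop('scene',370,150,450,270,6,'m1.png')
o=ctrl.get_obs();print(o['ee_pos'],o['force'])
E
```

```text
[0.43614223 0.3533299  0.08472245] [-0.13301151 -0.25019799 -0.69335637]
```

View pics/m1.png

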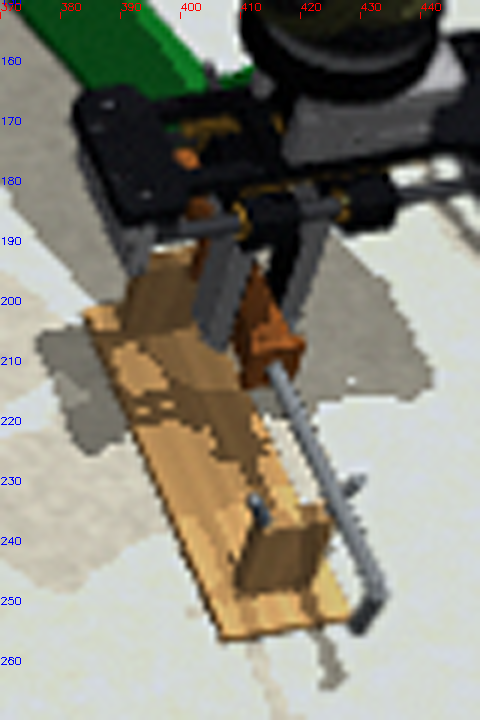

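Request:
send_rows --rows '[[[0.4, 0, -8, 0], [0, 0, -8, 0], [0, 0, -8, 0], [0, 0, -6, 0], [0, 0, 0, 0], [0, 0, 0, 0], [0, 0, 0, 0]]]'

```text
time_s: 22.9
ee_pos: [0.4365, 0.3533, 0.0547]
eef_rot: [-2.708, 1.57, 0.615]
force: [0.3, 0.1, -0.8]
grip_width: 0.0177
```

Request:
send_rows --rows '[[[0, 0, -2, 0], [0, 0, -2, 0], [0, 0, -1, 0], [0, 0, 0, 0], [0, 0, 0, 0], [0, 0, 0, 0]]]'

```text
time_s: 23.5
ee_pos: [0.4364, 0.3532, 0.0495]
eef_rot: [-2.703, 1.571, 0.62]
force: [-0.5, -0.2, -0.5]
grip_width: 0.0175
```

Request:
send_rows --rows '[[[0, 0, -1, 0], [0, 0, -0.8, 0], [0, 0, 0, 0], [0, 0, 0, 0]]]'

```text
time_s: 23.9
ee_pos: [0.4364, 0.3532, 0.0476]
eef_rot: [0.296, 1.571, -2.664]
force: [-0.3, 0.9, 0.1]
grip_width: 0.0178
```

```bash
python3 - <<'E'
from h import *
snap('scene');crop('scene',370,150,450,270,6,'n1.png')
o=ctrl.get_obs();print(o['ee_pos'],o['force'])
E
```

```text
[0.43640322 0.35321835 0.04765895] [-0.16954627  0.00283566 -1.07937468]
```

View pics/n1.png

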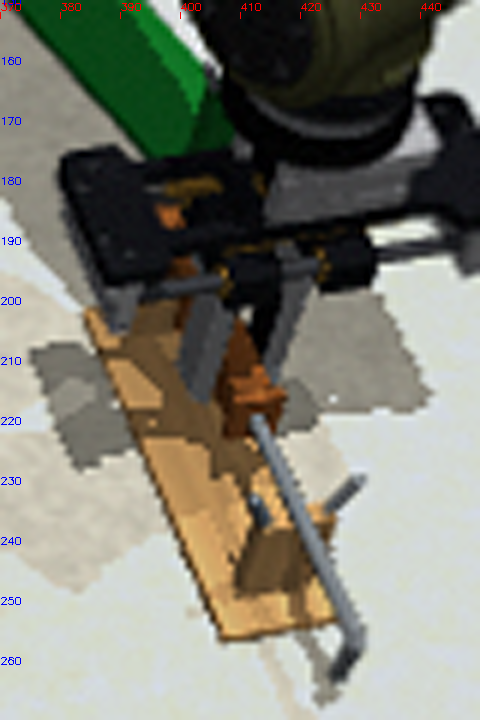

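The rod lies between the front pins with its bend at (428,256), as at the start. I'll release.

Request:
send_rows --rows '[[[0, 0, -0.4, 0], [0, 0, 0, 0]]]'

```text
time_s: 24.15
ee_pos: [0.4364, 0.3533, 0.0474]
eef_rot: [-2.635, 1.571, 0.688]
force: [-0.5, -0.1, 1.4]
grip_width: 0.0179
```

Request:
send_rows --rows '[[[0, 0, 0, 0], [0, 0, 0, 0], [0, 0, 0, 0], [0, 0, 0, 0], [0, 0, 0, 0], [0, 0, 0, 0], [0, 0, 0, 0], [0, 0, 0, 0], [0, 0, 0, 0], [0, 0, 0, 0], [0, 0, 0, 0], [0, 0, 0, 0]]]' --grip -1

```text
time_s: 25.35
ee_pos: [0.4364, 0.3532, 0.0472]
eef_rot: [-0.92, 1.571, 2.404]
force: [-0.0, -0.1, -0.4]
grip_width: 0.0936
```

Request:
send_rows --rows '[[[0, 0, 10, 0], [0, 0, 20, 0], [0, 0, 40, 0], [0, 0, 40, 0], [0, 0, 40, 0], [0, -45, 10, 0], [0, -45, 0, 0], [0, -45, 0, 0], [0, -45, 0, 0], [0, -45, 0, 0], [0, 0, 0, 0], [0, 0, 0, 0]]]'

```text
time_s: 26.55
ee_pos: [0.4366, 0.1278, 0.2081]
eef_rot: [-2.961, 1.57, 0.361]
force: [0.3, -0.0, -0.9]
grip_width: 0.0941
```

```bash
python3 - <<'E'
from h import *
for n in('scene','top'):
    p,d=snap(n); cv2.imwrite('pics/%s9.png'%n,cv2.resize(p[:,:,::-1],(800,600),interpolation=cv2.INTER_CUBIC))
crop('scene',380,175,440,270,6,'o1.png');crop('top',130,150,190,256,5,'o2.png')
o=ctrl.get_obs();print(o['ee_pos'],o['force'],o['time_s'])
E
```

```text
[0.43644488 0.12901756 0.20761914] [ 0.80196125 -0.46219839 -0.54906383] 26.65
```

View pics/scene9.png

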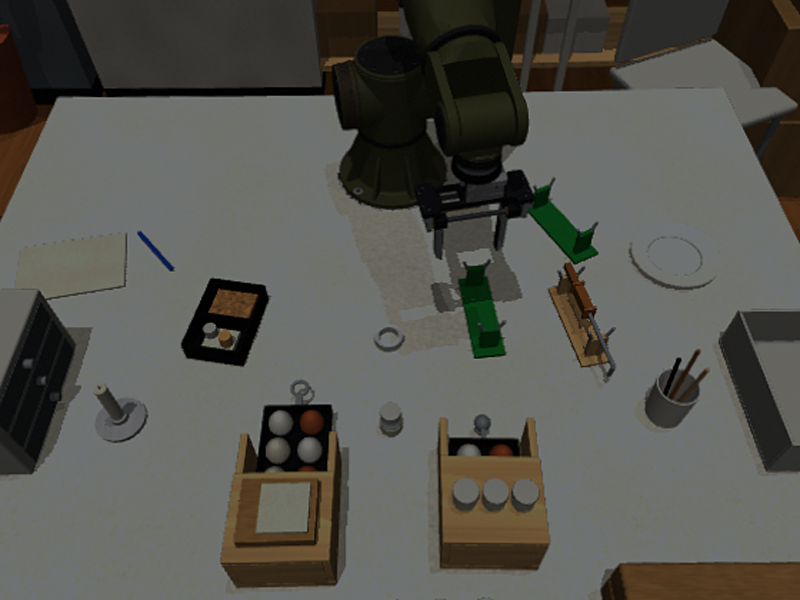

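View pics/o1.png

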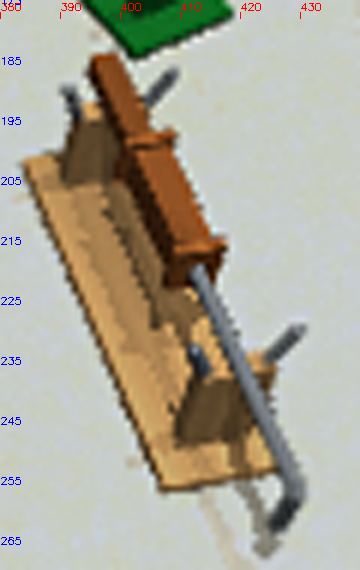

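View pics/o2.png

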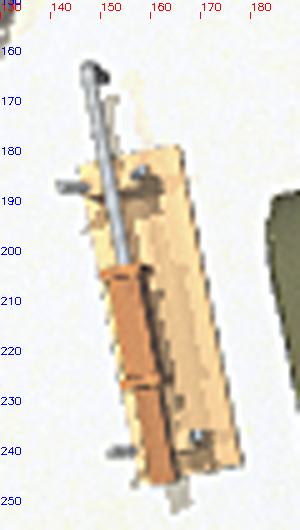

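The tool lies exactly as it did at the start. The ring tray is out, the ball tray is shut, and the jar, tape, candle and cup haven't moved. I'll hand it in.

```bash
python3 -c "
from station import ctrl
print(ctrl.hand_in())"
```

```text
the job is handed in; nothing more can be done
None
```

The tray of dyed eggs is drawn out against its stop, the hook tool is back in its cradle, and the job is handed in at about 27 s of the 72 s allowed.

- **Pull:** I drew the tray at 20 mm/s, then at 5 mm/s near the end, and met the stop about 88 mm out by the camera estimate. There I held it about 1.6 s. The reading along the pull started at 12.9 N, the highest sampled, and drifted down to about 11.2 N, so the pull was not perfectly steady. I read the force only at the end of each move.
- **Unhooking:** The hook came free without a snag, and the pictures show the tray did not move as it left the ring.
- **Last pictures:** The tool lies in its cradle at the same pixels as at the start. The ball-knob tray is shut, and the jar, tape, candle and cup are where they were. The gripper is empty and clear of everything.
- **Disagreement:** The two cameras differed by about 3–5 mm sideways, but each showed the hook and the ring in line.

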